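# Find the loose manifold bolt and hold its locking cap open

## Robot

A 6-joint arm with a two-finger parallel gripper is mounted at the origin on a cart in front of the work surface, level with it; the furniture and walls round the work are solid. World frame = base frame: x ahead of the robot, y to its left, z up, the work surface at z = 0. Lengths are in m, angles in rad, forces in N, time in s.
With the tool pointing down it reaches from about 0.275 to 0.85 m from the base axis. Payload 5.2 kg.
Tool frame: the origin (TCP) lies at the very end of the fingers, on their centre line; the grasp point (between the pads) lies 19 mm behind it; z points along the fingers, y is the line along which they close (so a half turn about z gives the same grasp; the last joint's range is limited). The gripper opens to 85 mm and grips with 20 to 120 N. Pads are 22 mm wide; open, the fingers measure 114 mm over their backs; the gripper's body (76 mm by 85 mm) begins 54 mm behind the grasp point. The pads swing forward as they close: fully open they stand 13 mm farther back than shut.
Start: joints at [1.034, 0.259, 1.535, -0, 1.348, -0.203], TCP at [0.18, 0.52, 0.231] pointing down, gripper open.
Joint ranges: [-3.14, 3.14], [-0.91, 2.08], [0.19, 2.58], [-1.22, 4.36], [0.22, 2.71], [-3.12, 3.12]. Speed limits (rad/s): [2.57, 2.57, 3.14, 3.14, 3.14, 3.14].

## Interface

Orientations are given as a unit quaternion [x, y, z, w].
In Python, from workcell import telemetry, viewer, robot gives the robot as it stands.
- The arm moves only by the tool carry_out, never from a script. Its argument "increments" is a list that holds one entry, the list of rows, each a list of 7 numbers: the turn, a rotation vector about the tool's x, y, z in degrees, then the shift along the tool's x, y, z in cm, then the gripper command: -1 is shut, 1 is fully open, values between are in proportion. A call has 1 to 12 rows; each row shifts and turns the commanded pose from where the row before left it, along the tool's axes as they then stand; what a row does not reach is not made up. A row lasts 1/10 s, in which the tool goes at most 50 mm and 8.59 degrees, less where a joint would pass 70% of its speed; a pose out of reach is approached as far as the arm can. A call with a gripper value outside its range is refused whole. The fingers move at their own pace and stop on an object; the grip force is fixed at half the most. Time passes only in rows, so rows that do not move let the fingers close. It gives the time, the measured TCP pose, the force, the opening and the grip force at its end, in the units of the state.
- telemetry.get_state(): the state, without advancing time (a new reading comes with each control period).
- viewer.get_image(name): name is "side" or "top" or "wrist"; returns the picture (384x512x3 uint8, red, green, blue); there is no depth.
- viewer.camera_model(name): a dict with "fx", "fy", "cx", "cy" (pixels), "rvec" (rotation vector, rad) and "tvec" (3), from world to camera coordinates, as OpenCV has them; the wrist camera has in their place "hand_eye" (4x4, takes a point from camera to tool coordinates, whose origin is the TCP and whose axes are the flange's). Camera axes: x right, y down, z forward; pixel columns grow to the right and rows downward; lengths in m; the calibration is good to about 2 mm. A picture is of the moment at which its call begins: read the wrist's pose just before it. camera_model takes no time and is no camera call.
- robot.hand_in(): hands the job in; it is judged then, once.
Trained networks look in the newest picture that a camera, given by its name, has taken for a name from the list of things; names that differ only in an ending like _2 or _b are one class to them, and where a whole thing is asked for, a point or a joint stands for the part that bears it (a point fixed in the world has none). Each returns a list of dicts, best first, with "confidence" (0 to 1); they miss things now and then, are a little off and sometimes report something else, mostly with a low value. They report only what shows in the picture. A call takes as long as a camera call.
- viewer.spot_in(camera, thing): "box" ([left, top, width, height] as shares, 0 to 1, of the picture: columns of its width, rows of its height, round what is visible of it).
- viewer.spot_point(camera, thing): "point" ([column, row] as shares, 0 to 1, of the picture: columns of its width, rows of its height: a listed point, or the origin of a listed thing).
The state is a dict: "clock": time; "joints": joint angles; "qvel": joint speeds; "tau": joint torques, N m; "tcp_pos": TCP position; "tool_rot": TCP orientation; "contact_force": force on the tool from outside, world axes, zero at the start; "wrist_torque": the same for the moment, N m; "width": finger opening in m; "grasp_force": force on a finger pad.
Only numpy, scipy, OpenCV 4.12 (cv2) and the standard library are available. Lean on these libraries where they do the work, as an engineer would, in place of code of your own. Each camera call takes 0.05 s, during which the arm holds its last target. There are 200 camera calls.

## Task

One of the three bolts on the manifold block has worked loose. Gently tap all three bolt heads straight down with the closed gripper, one after the other from left to right: the loose one sinks in by several millimetres until it stops, and stays down; the tight ones stand firm. Then lift only the loose bolt's hinged locking cap by its tab to about half-way open (around 45 degrees) and finish while still holding it there, steady, so that a colleague can get a wrench on the bolt; the other caps stay shut and the things round about stay where they are.

Things in the scene. Friction and masses are not known exactly. Their poses are not given: they have to be found in the camera images.
- block: aluminium manifold block, 100 (x) x 244 (y) x 40 (z) mm, fixed to the worktop. Origin: centre of its underside; its y axis runs along the row of bolts to the left, its x axis points away from the robot at yaw 0, z up. It carries three bolts in a row, 80 mm apart, at y = +80 (left), 0 (middle) and -80 mm (right) on its x = 0 line, and a hinged steel locking cap round each.
- bolt_left: left bolt: steel hex head about 21 mm across flats and 24 mm over its corners. Origin: centre of the flat top of the head, 62 mm above the worktop at the start; it stands 16 mm proud of its cap, through the cap's window. z up. A tight bolt stands firm (under 1.5 mm of give); the loose one slides down 7 to 8 mm against about 2 N of friction, then stops hard, and stays down.
- cap_left: left locking cap: 5 mm steel plate, 50 mm wide, window round the bolt, upper face 46 mm above the worktop. Origin: middle of the hinge line (along the block's y), 36 mm behind the bolt, 46 mm up. Its z axis is vertical when shut; its tilt is the opening angle (stop at 1.2 rad), the front tab rising and swinging back. Spring and weight (about 1 N at the tab) always pull it shut.
- tab_left (a point): grip point on the lift tab of the left cap: upright steel tab 16 mm wide (block's y), 10 mm thick (x), 34 mm tall above the cap. The point is on its centre line, 12 mm below its top, 68 mm above the worktop when shut, 76 mm in front of the hinge line and 22 mm above it. On both sides of the tab (along y) the way is free down to the block's top at 40 mm.
- bolt_middle: middle bolt: steel hex head about 21 mm across flats and 24 mm over its corners. Origin: centre of the flat top of the head, 62 mm above the worktop at the start; it stands 16 mm proud of its cap, through the cap's window. z up. A tight bolt stands firm (under 1.5 mm of give); the loose one slides down 7 to 8 mm against about 2 N of friction, then stops hard, and stays down.
- cap_middle: middle locking cap: 5 mm steel plate, 50 mm wide, window round the bolt, upper face 46 mm above the worktop. Origin: middle of the hinge line (along the block's y), 36 mm behind the bolt, 46 mm up. Its z axis is vertical when shut; its tilt is the opening angle (stop at 1.2 rad), the front tab rising and swinging back. Spring and weight (about 1 N at the tab) always pull it shut.
- tab_middle (a point): grip point on the lift tab of the middle cap: upright steel tab 16 mm wide (block's y), 10 mm thick (x), 34 mm tall above the cap. The point is on its centre line, 12 mm below its top, 68 mm above the worktop when shut, 76 mm in front of the hinge line and 22 mm above it. On both sides of the tab (along y) the way is free down to the block's top at 40 mm.
- bolt_right: right bolt: steel hex head about 21 mm across flats and 24 mm over its corners. Origin: centre of the flat top of the head, 62 mm above the worktop at the start; it stands 16 mm proud of its cap, through the cap's window. z up. A tight bolt stands firm (under 1.5 mm of give); the loose one slides down 7 to 8 mm against about 2 N of friction, then stops hard, and stays down.
- cap_right: right locking cap: 5 mm steel plate, 50 mm wide, window round the bolt, upper face 46 mm above the worktop. Origin: middle of the hinge line (along the block's y), 36 mm behind the bolt, 46 mm up. Its z axis is vertical when shut; its tilt is the opening angle (stop at 1.2 rad), the front tab rising and swinging back. Spring and weight (about 1 N at the tab) always pull it shut.
- tab_right (a point): grip point on the lift tab of the right cap: upright steel tab 16 mm wide (block's y), 10 mm thick (x), 34 mm tall above the cap. The point is on its centre line, 12 mm below its top, 68 mm above the worktop when shut, 76 mm in front of the hinge line and 22 mm above it. On both sides of the tab (along y) the way is free down to the block's top at 40 mm.
- screwdriver: screwdriver, 165 mm long, lying behind the block; bystander. Origin under its middle.
- jar: round jar with screw lid, 52 mm across, 46 mm high, off the block's left end; bystander. Origin: centre of its underside.
- carton: small carton 50 x 75 x 28 mm off the block's right end; bystander. Origin: centre of its underside.
- beaker: glass beaker 55 mm across, 68 mm high, behind on the left; bystander. Origin: centre of its underside.

How it is judged:
On the way, in this order (a step that is already met when the one before it is completed fails the run):
1. the left bolt is tapped with the fingers (contact force between the fingers and bolt_left above 1 N).
2. the middle bolt is tapped with the fingers (contact force between the fingers and bolt_middle above 1 N).
3. the right bolt is tapped with the fingers (contact force between the fingers and bolt_right above 1 N).
At the end, for the whole second after the job is handed in: the loose bolt is pushed down more than 5 mm (the others less than 4), its cap stands steady between 0.5 and 1.1 rad open (speed under 0.15 rad/s) in contact with the fingers (over 0.3 N) and propped by none of the bystanders, and the other two caps are shut (under 0.08 rad) (((z of bolt_left in the frame of block below 0.057 m and angle between cap_left's own z axis and vertical between 0.5 and 1.1 rad and angular speed of cap_left below 0.15 rad/s and contact force between the fingers and cap_left above 0.3 N and angle between each of cap_middle, cap_right's own z axis and vertical below 0.08 rad and z of each of bolt_middle, bolt_right in the frame of block above 0.058 m and contact force between cap_left and screwdriver below 0.05 N and contact force between cap_left and jar below 0.05 N and contact force between cap_left and carton below 0.05 N and contact force between cap_left and beaker below 0.05 N) or (z of bolt_middle in the frame of block below 0.057 m and angle between cap_middle's own z axis and vertical between 0.5 and 1.1 rad and angular speed of cap_middle below 0.15 rad/s and contact force between the fingers and cap_middle above 0.3 N and angle between each of cap_left, cap_right's own z axis and vertical below 0.08 rad and z of each of bolt_left, bolt_right in the frame of block above 0.058 m and contact force between cap_middle and screwdriver below 0.05 N and contact force between cap_middle and jar below 0.05 N and contact force between cap_middle and carton below 0.05 N and contact force between cap_middle and beaker below 0.05 N) or (z of bolt_right in the frame of block below 0.057 m and angle between cap_right's own z axis and vertical between 0.5 and 1.1 rad and angular speed of cap_right below 0.15 rad/s and contact force between the fingers and cap_right above 0.3 N and angle between each of cap_left, cap_middle's own z axis and vertical below 0.08 rad and z of each of bolt_left, bolt_middle in the frame of block above 0.058 m and contact force between cap_right and screwdriver below 0.05 N and contact force between cap_right and jar below 0.05 N and contact force between cap_right and carton below 0.05 N and contact force between cap_right and beaker below 0.05 N))); the arm keeps its last pose, push and grip.
It fails at once if a cap is lifted whose bolt has not been found loose ((angle between cap_left's own z axis and vertical above 0.25 rad and z of bolt_left in the frame of block above 0.058 m) or (angle between cap_middle's own z axis and vertical above 0.25 rad and z of bolt_middle in the frame of block above 0.058 m) or (angle between cap_right's own z axis and vertical above 0.25 rad and z of bolt_right in the frame of block above 0.058 m)).
It fails at once if a bolt is hit or pressed with more than 60 N (contact force between any of the arm, the fingers and bolt_left above 60 N or contact force between any of the arm, the fingers and bolt_middle above 60 N or contact force between any of the arm, the fingers and bolt_right above 60 N).
It fails at once if a bystander is moved more than 30 mm or tipped (distance of any of screwdriver, jar, carton, beaker from where it was at the start of the episode above 0.03 m or angle between any of jar, beaker's own z axis and vertical above 0.5 rad).
It also fails if it takes over 42 s, if anything falls off the work surface, if the arm or the gripper's body presses on something with over 40 N, if the wrist force passes 120 N, or if a joint passes its speed limit or range.

## Working session

There is one attempt and no reset: what is moved stays moved. The work goes in short steps, Python scripts to look and compute and a tool call to move; the robot and the scene stay as the last step left them, time stands still between calls to the robot, and variables do not carry over. Pictures are saved under pics/ and viewed, at most 10 in all, crops included, and the job is handed in when it is done.

Besides the shell and the picture viewer there is one more tool, called after "Request:" as name(argument=value, ...), one argument or row to a line, values as JSON. carry_out: Moves the arm, as the interface text tells. Its arguments: {"type":"object","properties":{"increments":{"type":"array","items":{"type":"array","items":{"type":"array","items":{"type":"number"}}}}},"required":["increments"]}

```bash
mkdir -p pics; cat > h.py <<'E'
import numpy as np, cv2
from scipy.spatial.transform import Rotation as R
from workcell import telemetry, viewer, robot
def ray(cam,uv):
    m=viewer.camera_model(cam); d=np.array([(uv[0]-m["cx"])/m["fx"],(uv[1]-m["cy"])/m["fy"],1])
    if "rvec" in m:
        Rm=cv2.Rodrigues(np.array(m["rvec"],float))[0]; return -Rm.T@np.array(m["tvec"]).ravel(), Rm.T@d
    s=telemetry.get_state(); T=np.eye(4); T[:3,:3]=R.from_quat(s["tool_rot"]).as_matrix(); T[:3,3]=s["tcp_pos"]
    T=T@np.array(m["hand_eye"]); return T[:3,3],T[:3,:3]@d
def at(cam,uv,z):
    o,d=ray(cam,uv); return o+d*(z-o[2])/d[2]
def pts(cam,names):
    for n,z in names:
        for r in viewer.spot_point(cam,n)[:2]:
            uv=np.array(r["point"])*[512,384]; print(cam,n,round(r["confidence"],2),uv.round(1),at(cam,uv,z).round(4))
E
python3 - <<'E'
from h import *
for c in("top","side"): cv2.imwrite(f"pics/{c}0.png",viewer.get_image(c)[:,:,::-1])
N=[("bolt_left",.062),("bolt_middle",.062),("bolt_right",.062),("tab_left",.068),("tab_middle",.068),("tab_right",.068),("block",0)]
pts("top",N);pts("side",N[:6])
s=telemetry.get_state();print(s)
print(R.from_quat(s["tool_rot"]).as_matrix().round(3))
E
```

```text
top bolt_left 0.6 [268.5 225.7] [ 0.4582 -0.063   0.062 ]
top bolt_middle 0.59 [294.  215.6] [ 0.4878 -0.1395  0.062 ]
top bolt_right 0.5 [320.1 216. ] [ 0.4861 -0.2174  0.062 ]
top tab_left 0.82 [269.1 235.9] [ 0.4276 -0.0642  0.068 ]
top tab_middle 0.56 [295.  230.9] [ 0.4417 -0.141   0.068 ]
top tab_middle 0.34 [295.5 217.3] [ 0.4821 -0.1432  0.068 ]
top tab_right 0.72 [322.4 226.7] [ 0.4535 -0.2224  0.068 ]
top block 0.92 [292.7 220.8] [ 0.4783 -0.1405  0.    ]
side bolt_left 0.52 [237.  200.9] [ 0.4575 -0.0654  0.062 ]
side bolt_middle 0.45 [243.1 218.5] [ 0.4747 -0.1336  0.062 ]
side tab_left 0.52 [220.6 200.9] [ 0.4158 -0.0723  0.068 ]
side tab_middle 0.87 [231.5 219. ] [ 0.4468 -0.1418  0.068 ]
side tab_middle 0.29 [223.6 199.6] [ 0.4231 -0.0671  0.068 ]
side tab_right 0.9 [233.  240.6] [ 0.4536 -0.2148  0.068 ]
side tab_right 0.52 [273.4 296.9] [ 0.5384 -0.3679  0.068 ]
{'clock': 0.75, 'joints': array([ 1.03419828e+00,  2.58566803e-01,  1.53495081e+00,  1.92748626e-05,
        1.34797246e+00, -2.02784619e-01]), 'qvel': array([-0.00020721, -0.0021493 ,  0.00112359,  0.00159624, -0.00036134,
       -0.00112425]), 'tau': array([ 1.47923936e-03, -4.45807028e+01, -2.90872586e+01, -1.81776140e-04,
        6.27519476e-04,  1.04769049e-05]), 'tcp_pos': array([0.18019065, 0.5196873 , 0.2313474 ]), 'tool_rot': array([1.66134946e-01, 9.86103026e-01, 5.12168991e-05, 9.76664904e-06]), 'contact_force': array([-0.45604601,  0.44597902,  0.4282375 ]), 'wrist_torque': array([-0.01951365,  0.01535893, -0.02747289]), 'grasp_force': 0.0, 'width': 0.08512842070774784}
[[-0.945  0.328  0.   ]
 [ 0.328  0.945  0.   ]
 [-0.     0.    -1.   ]]
```

View pics/top0.png

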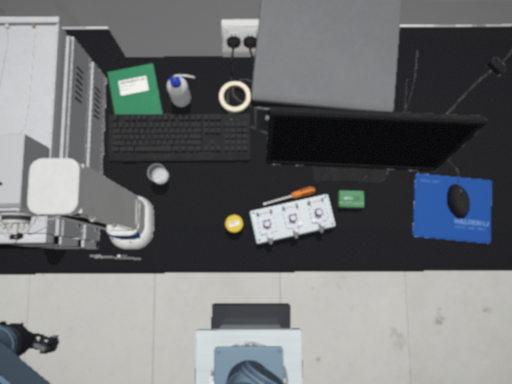

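View pics/side0.png

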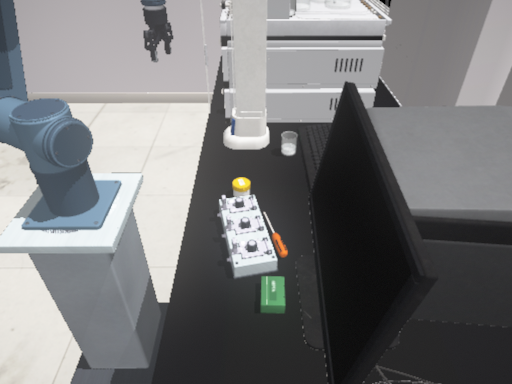

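Request:
carry_out(
  increments=[
    [[0,0,-7.5,0,0,-1.5,-1],[0,0,-7.5,0,0,-1.5,-1],[0,0,-7.5,0,0,-1.5,-1],[0,0,-7.5,0,0,-1.5,-1],[0,0,0,-0.7,-4.3,0,-1],[0,0,0,-0.7,-4.3,0,-1],[0,0,0,-0.7,-4.3,0,-1],[0,0,0,-0.7,-4.3,0,-1],[0,0,0,-0.7,-4.3,0,-1],[0,0,0,-0.7,-4.3,0,-1],[0,0,0,-0.7,-4.3,0,-1],[0,0,0,-0.7,-4.3,0,-1]],
  ],
)

```text
clock: 1.95
tcp_pos: [0.3002, 0.1909, 0.2916]
tool_rot: [-0.095, 0.995, 0.0, 0.001]
contact_force: [0.7, -1.2, 0.6]
width: 0.0001
grasp_force: 0.0
```

Request:
carry_out(
  increments=[
    [[0,0,0,-0.7,-4.3,0,-1],[0,0,0,-0.7,-4.3,0,-1],[0,0,0,-0.7,-4.3,0,-1],[0,0,0,-0.7,-4.3,0,-1],[0,0,0,-0.7,-4.3,0,-1],[0,0,0,-0.7,-4.3,0,-1],[0,0,0,-0.7,-4.3,0,-1],[0,0,0,0,0,0,-1],[0,0,0,0,0,0,-1],[0,0,0,0,0,0,-1]],
  ],
)

```text
clock: 2.95
tcp_pos: [0.4045, -0.0931, 0.2912]
tool_rot: [-0.095, 0.995, 0.0, -0.0]
contact_force: [-0.7, -0.4, 0.5]
width: 0.0002
grasp_force: 0.0
```

```bash
python3 - <<'E'
from h import *
cv2.imwrite("pics/w1.png",viewer.get_image("wrist")[:,:,::-1])
N=[("bolt_left",.062),("bolt_middle",.062),("bolt_right",.062),("tab_left",.068),("tab_middle",.068),("tab_right",.068)]
pts("wrist",N)
s=telemetry.get_state();print(s["clock"],s["tcp_pos"],s["width"])
print(R.from_quat(s["tool_rot"]).as_matrix().round(3))
E
```

```text
wrist bolt_left 0.72 [266.  204.9] [ 0.4622 -0.0601  0.062 ]
wrist bolt_middle 0.59 [208.6 207.9] [ 0.4821 -0.1385  0.062 ]
wrist bolt_right 0.67 [152.3 209.9] [ 0.5002 -0.2161  0.062 ]
wrist bolt_right 0.34 [216.4 193.6] [ 0.4591 -0.131   0.062 ]
wrist tab_left 0.6 [267.8 181.8] [ 0.4274 -0.0657  0.068 ]
wrist tab_left 0.15 [213.2 232.9] [ 0.5164 -0.1263  0.068 ]
wrist tab_middle 0.7 [204.9 179.7] [ 0.4406 -0.1492  0.068 ]
wrist tab_right 0.82 [146.2 182.3] [ 0.4591 -0.2264  0.068 ]
wrist tab_right 0.64 [209.4 206.7] [ 0.4778 -0.1378  0.068 ]
3.3 [ 0.40491376 -0.09330124  0.29149547] -4.8043724705518476e-05
[[-0.982 -0.19   0.   ]
 [-0.19   0.982 -0.   ]
 [-0.    -0.    -1.   ]]
```

View pics/w1.png

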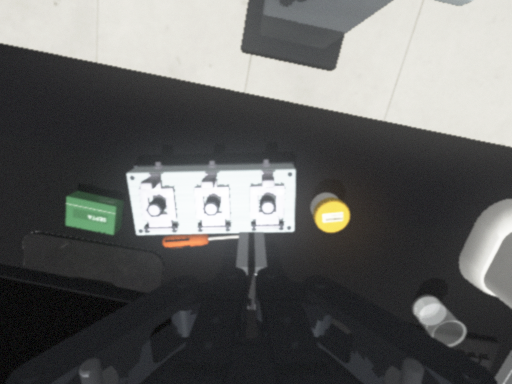

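Request:
carry_out(
  increments=[
    [[0,0,-1.5,0,0,0,-1],[0,0,0,-1.06,0.33,3.5,-1],[0,0,0,-1.06,0.33,3.5,-1],[0,0,0,-1.06,0.33,3.5,-1],[0,0,0,-1.06,0.33,3.5,-1],[0,0,0,-1.06,0.33,3.5,-1],[0,0,0,-1.06,0.33,2.0,-1],[0,0,0,0,0,0.5,-1],[0,0,0,0,0,0,-1],[0,0,0,0,0,0,-1]],
  ],
)

```text
clock: 4.3
tcp_pos: [0.4633, -0.0614, 0.0924]
tool_rot: [-0.108, 0.994, -0.0, 0.001]
contact_force: [0.5, -0.1, 0.5]
width: -0.0001
grasp_force: 0.0
```

```bash
python3 - <<'E'
from h import *
cv2.imwrite("pics/w2.png",viewer.get_image("wrist")[:,:,::-1])
pts("wrist",[("bolt_left",.062),("tab_left",.068),("tab_middle",.068),("bolt_middle",.062)])
s=telemetry.get_state();print(s["clock"],s["tcp_pos"],s["contact_force"])
E
```

```text
wrist bolt_left 0.86 [256.2 224.1] [ 0.4636 -0.0578  0.062 ]
wrist tab_left 0.55 [259.5 173.5] [ 0.4276 -0.0639  0.068 ]
wrist tab_middle 0.9 [121.9 166.2] [ 0.4408 -0.146   0.068 ]
wrist tab_middle 0.18 [160.1 198.3] [ 0.4564 -0.1211  0.068 ]
wrist bolt_middle 0.81 [136.7 223.1] [ 0.4796 -0.1357  0.062 ]
4.55 [ 0.46327129 -0.06137989  0.09233671] [ 0.45874571 -0.25243326 -0.57101896]
```

View pics/w2.png

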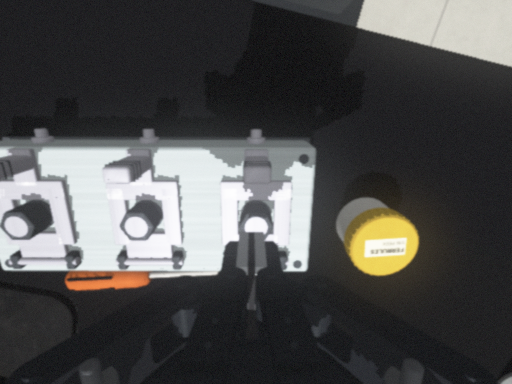

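Request:
carry_out(
  increments=[
    [[0,0,0,0,0.3,0.7,-1],[0,0,0,0,0,0.7,-1],[0,0,0,0,0,0.7,-1],[0,0,0,0,0,0.6,-1],[0,0,0,0,0,0.1,-1],[0,0,0,0,0,0.1,-1],[0,0,0,0,0,0.1,-1],[0,0,0,0,0,0,-1]],
  ],
)

```text
clock: 5.35
tcp_pos: [0.4619, -0.0579, 0.062]
tool_rot: [-0.108, 0.994, 0.0, -0.0]
contact_force: [-3.0, 1.2, 7.5]
width: 0.0001
grasp_force: 3.7
```

Request:
carry_out(
  increments=[
    [[0,0,0,0,0,0.05,-1],[0,0,0,0,0,0.05,-1],[0,0,0,0,0,0,-1]],
  ],
)

```text
clock: 5.65
tcp_pos: [0.4619, -0.0579, 0.0618]
tool_rot: [-0.108, 0.994, -0.0, -0.0]
contact_force: [-6.1, 1.4, 16.9]
width: -0.0
grasp_force: 8.3
```

Request:
carry_out(
  increments=[
    [[0,0,0,0,0,-1.0,-1],[0,0,0,0,0,-1.4,-1],[0,0,0,0,-2,0,-1],[0,0,0,0,-2,0,-1],[0,0,0,0,-2,0,-1],[0,0,0,0,-2,0,-1],[0,0,0,0,0,0.7,-1],[0,0,0,0,0,0.8,-1],[0,0,0,0,0,0.6,-1],[0,0,0,0,0,0.1,-1],[0,0,0,0,0,0.1,-1],[0,0,0,0,0,0,-1]],
  ],
)

```text
clock: 6.85
tcp_pos: [0.4786, -0.1351, 0.0619]
tool_rot: [-0.108, 0.994, 0.0, -0.001]
contact_force: [-4.1, 0.7, 11.1]
width: -0.0001
grasp_force: 5.7
```

Request:
carry_out(
  increments=[
    [[0,0,0,0,0,0.05,-1],[0,0,0,0,0,0.05,-1],[0,0,0,0,0,0,-1]],
  ],
)

```text
clock: 7.15
tcp_pos: [0.4786, -0.1352, 0.0618]
tool_rot: [-0.109, 0.994, -0.0, -0.0]
contact_force: [-6.2, 2.5, 18.9]
width: -0.0004
grasp_force: 9.8
```

Middle is tight too. Next the right bolt.

Request:
carry_out(
  increments=[
    [[0,0,0,0,0,-1.0,-1],[0,0,0,0,0,-1.4,-1],[0,0,0,0,-2,0,-1],[0,0,0,0,-2,0,-1],[0,0,0,0,-2,0,-1],[0,0,0,0,-2,0,-1],[0,0,0,0,0,0.7,-1],[0,0,0,0,0,0.8,-1],[0,0,0,0,0,0.6,-1],[0,0,0,0,0,0.1,-1],[0,0,0,0,0,0.1,-1],[0,0,0,0,0,0,-1]],
  ],
)

```text
clock: 8.35
tcp_pos: [0.4964, -0.2138, 0.0612]
tool_rot: [-0.108, 0.994, 0.0, -0.0]
contact_force: [0.3, 0.8, 0.7]
width: 0.0001
grasp_force: 0.0
```

Request:
carry_out(
  increments=[
    [[0,0,0,0,0,0.1,-1],[0,0,0,0,0,0,-1]],
  ],
)

```text
clock: 8.55
tcp_pos: [0.4967, -0.2142, 0.0605]
tool_rot: [-0.108, 0.994, -0.0, 0.0]
contact_force: [0.5, 0.9, -0.3]
width: 0.0001
grasp_force: 0.1
```

Request:
carry_out(
  increments=[
    [[0,0,0,0,0,0.1,-1],[0,0,0,0,0,0.1,-1],[0,0,0,0,0,0.1,-1]],
  ],
)

```text
clock: 8.85
tcp_pos: [0.4967, -0.2142, 0.0574]
tool_rot: [-0.108, 0.994, -0.0, 0.0]
contact_force: [0.7, 1.2, 2.5]
width: 0.0
grasp_force: 1.1
```

Request:
carry_out(
  increments=[
    [[0,0,0,0,0,0.1,-1],[0,0,0,0,0,0.1,-1],[0,0,0,0,0,0.1,-1]],
  ],
)

```text
clock: 9.15
tcp_pos: [0.4967, -0.2143, 0.0549]
tool_rot: [-0.108, 0.994, -0.0, 0.0]
contact_force: [-2.2, 3.5, 15.2]
width: -0.0001
grasp_force: 7.5
```

Request:
carry_out(
  increments=[
    [[0,0,0,0,0,0.05,-1],[0,0,0,0,0,0.05,-1]],
  ],
)

```text
clock: 9.35
tcp_pos: [0.4967, -0.2143, 0.0548]
tool_rot: [-0.108, 0.994, -0.0, 0.0]
contact_force: [-3.5, 3.8, 19.0]
width: 0.0002
grasp_force: 9.4
```

Request:
carry_out(
  increments=[
    [[0,0,0,0,0,-1.5,-1],[0,0,0,0,0,-3,0],[0,0,0,1.5,-0.2,-3.0,0],[0,0,0,2.5,0,0,0],[0,0,0,0,0,0,0],[0,0,0,0,0,0,0]],
  ],
)

```text
clock: 9.95
tcp_pos: [0.4576, -0.225, 0.1282]
tool_rot: [-0.107, 0.994, -0.0, -0.0]
contact_force: [0.4, 0.5, -0.2]
width: 0.0427
grasp_force: 0.0
```

```bash
python3 - <<'E'
from h import *
cv2.imwrite("pics/w3.png",viewer.get_image("wrist")[:,:,::-1])
pts("wrist",[("bolt_right",.0548),("tab_right",.068),("tab_middle",.068),("bolt_middle",.062)])
s=telemetry.get_state();print(s["clock"],s["tcp_pos"],s["contact_force"],s["width"],s["joints"])
print(at("top",(350,166),.1),at("top",(300,166),.15),at("top",(300,110),.4))
b=.08*0
# arc plan: hinge frame, forward f (toward robot = tool x), up u
n=8; prev=None
for k in range(n+1):
    t=.8*k/n; p=.3*t
    g=np.array([76*np.cos(t)-22*np.sin(t),76*np.sin(t)+22*np.cos(t)])
    zt=np.array([np.sin(p),-np.cos(p)]); xt=np.array([np.cos(p),np.sin(p)])
    c=g+19*zt
    if prev is not None:
        d=c-prev[0]; print(np.degrees(p-prev[3]).round(2),(d@prev[1]/10).round(2),(d@prev[2]/10).round(2))
    prev=(c,xt,zt,p)
E
```

```text
wrist bolt_right 0.68 [252.9 248.9] [ 0.5002 -0.2138  0.0548]
wrist tab_right 0.66 [253.7 209.9] [ 0.4599 -0.222   0.068 ]
wrist tab_middle 0.75 [356.9 208.4] [ 0.4418 -0.1449  0.068 ]
wrist bolt_middle 0.72 [254.2 279.2] [ 0.5246 -0.207   0.062 ]
wrist bolt_middle 0.71 [347.1 250.9] [ 0.4814 -0.1377  0.062 ]
10.2 [ 0.45818552 -0.22466421  0.12777161] [-0.61821609 -0.07010327  0.09130086] 0.04280303554821001 [-6.74784536e-01  2.84971623e-01  1.77300691e+00  4.68394645e-05
  1.08440011e+00 -2.46204535e+00]
[ 0.62950257 -0.30435005  0.1       ] [ 0.619677   -0.15175678  0.15      ] [ 0.69771025 -0.1291288   0.4       ]
1.72 -0.2 -0.75
1.72 -0.25 -0.73
1.72 -0.3 -0.71
1.72 -0.35 -0.68
1.72 -0.4 -0.65
1.72 -0.44 -0.61
1.72 -0.48 -0.58
1.72 -0.52 -0.54
```

View pics/w3.png

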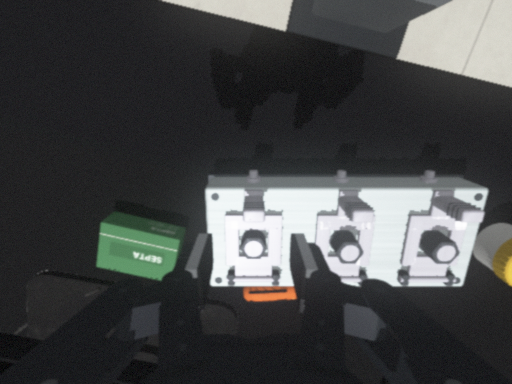

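Request:
carry_out(
  increments=[
    [[0,0,0,-0.2,0.2,2.0,0],[0,0,0,0,0,2.0,0],[0,0,0,0,0,2.0,0],[0,0,0,0,0,1.0,0],[0,0,0,0,0,0.8,0],[0,0,0,0,0,0,0],[0,0,0,0,0,0,0]],
  ],
)

```text
clock: 10.9
tcp_pos: [0.4598, -0.2227, 0.0507]
tool_rot: [-0.108, 0.994, -0.0, 0.0]
contact_force: [-0.2, -0.8, 0.3]
width: 0.0427
grasp_force: 0.0
```

Request:
carry_out(
  increments=[
    [[0,0,0,0,0,0,-0.3],[0,0,0,0,0,0,-0.5],[0,0,0,0,0,0,-0.7],[0,0,0,0,0,0,-1],[0,0,0,0,0,0,-1],[0,0,0,0,0,0,-1],[0,0,0,0,0,0,-1]],
  ],
)

```text
clock: 11.6
tcp_pos: [0.4596, -0.2227, 0.0507]
tool_rot: [-0.108, 0.994, -0.0, 0.0]
contact_force: [-1.1, 1.6, 5.0]
width: 0.0151
grasp_force: 58.8
```

Request:
carry_out(
  increments=[
    [[0,0.86,0,-0.1,0,-0.37,-1],[0,0.86,0,-0.1,0,-0.37,-1],[0,0.86,0,-0.12,0,-0.37,-1],[0,0.86,0,-0.13,0,-0.36,-1],[0,0.86,0,-0.15,0,-0.36,-1],[0,0.86,0,-0.15,0,-0.35,-1],[0,0.86,0,-0.17,0,-0.34,-1],[0,0.86,0,-0.18,0,-0.34,-1],[0,0,0,0,0,0,-1]],
  ],
)

```text
clock: 12.5
tcp_pos: [0.472, -0.2199, 0.0785]
tool_rot: [-0.108, 0.992, -0.007, -0.06]
contact_force: [1.5, -4.2, -6.1]
width: 0.0148
grasp_force: 59.1
```

Request:
carry_out(
  increments=[
    [[0,0.86,0,-0.2,0,-0.33,-1],[0,0.86,0,-0.2,0,-0.32,-1],[0,0.86,0,-0.22,0,-0.31,-1],[0,0.86,0,-0.22,0,-0.3,-1],[0,0.86,0,-0.24,0,-0.29,-1],[0,0.86,0,-0.24,0,-0.29,-1],[0,0.86,0,-0.26,0,-0.27,-1],[0,0.86,0,-0.26,0,-0.27,-1],[0,0,0,0,0,0,-1],[0,0,0,0,0,0,-1],[0,0,0,0,0,0,-1]],
  ],
)

```text
clock: 13.6
tcp_pos: [0.4923, -0.2154, 0.098]
tool_rot: [-0.107, 0.987, -0.013, -0.12]
contact_force: [-0.7, -5.6, -9.8]
width: 0.0144
grasp_force: 58.7
```

```bash
python3 - <<'E'
from h import *
w=viewer.get_image("wrist")[:,:,::-1]; s=viewer.get_image("side")[150:330,170:330,::-1]
cv2.imwrite("pics/f.png",np.hstack([cv2.resize(w,(400,300)),cv2.resize(s,(267,300),interpolation=cv2.INTER_CUBIC)]))
s=telemetry.get_state();print(s["clock"],s["tcp_pos"],s["contact_force"],s["width"],s["grasp_force"],abs(s["qvel"]).max())
E
```

```text
13.7 [ 0.49227101 -0.21540388  0.09800396] [ 4.26347785e-03 -6.16695397e+00 -7.85837194e+00] 0.014992930387996593 58.71782720088959 0.0013125665354147967
```

View pics/f.png

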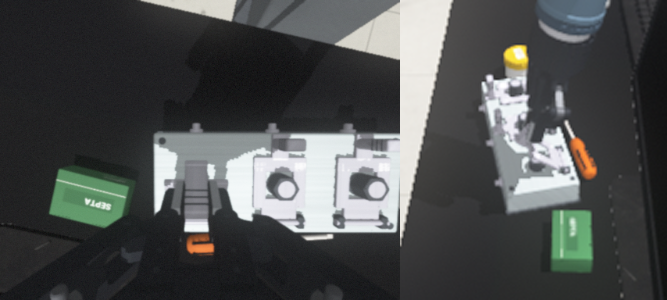

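The wrist view shows the right cap raised between the fingers at about (195,190), with the other two caps flat at (280,190) and (360,190) and the carton and screwdriver where they were. The grip reads 59 N, the arm is still, and the tool's rise matches an opening of about 0.8 rad.

```bash
python3 -c "
from h import *
print(robot.hand_in())"
```

```text
the job is handed in; nothing more can be done
None
```

I tapped all three bolts from left to right and found the right one loose: it sank about 7 mm and stopped, while the other two stood firm. I handed the job in with the right cap held steady at about 45° (worked out from how far the tool rose); no verdict came back.

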